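# Switch on the watering timer against the bench stop

## Task

Switch on the green watering timer for the shelf display: set it flat on the bench with its plain back end against the front face of the red bench stop, then, with the stop bracing it, push its orange button fully in. Leave the green timer there, lying flat against the stop, and leave the yellow timer where it is.

Things in the scene. Friction and masses are not known exactly. Their poses are not given: they have to be found in the camera images.
- timer: Green watering timer, loose, 0.35 kg, lying flat: 90 long (x), 60 wide (y), 46 mm high (z), black round dial on top. Origin: on the underside's middle line, 35 mm from the plain back end (+x), 55 mm from the other. Orange button on its -x end, cap 28 wide, 26 high, centred 25 mm up; out, its face is at x = -69 mm. Starts left or right on the bench, button towards the robot within 30 degrees.
- timer_button (a joint): Orange button of the green timer: 0 = out, 0.008 m = fully in (cap then 6 mm proud of the end). Slides along the timer's +x, takes about 4 N all the way to a hard stop, and stays where left (no spring). Unbraced, the timer slides on the bench at about the same force or less. A force stop under 8 N may halt too early.
- stop: Red steel angle screwed to the bench, fixed: upright plate 200 wide (y), 44 high, 10 mm thick, foot 50 mm deep behind it. Origin: bottom middle of its flat front face, at bench height. The face looks along its -x, towards the robot, turned up to 15 degrees either way. The timer goes in front of it, its x along the stop's x.
- other_timer: Yellow watering timer with a black button, loose, lying flat on the other side of the bench; same size, shape, origin and axes as the green one. Not to be used or moved.
Mind the look-alikes: they are no part of the job. What is meant by the stop is not purple or turquoise, and is the larger of those in its own colour.

How it is judged:
By the outcome, as a careful person would: the job done as asked, in the order asked, and still so for the second after the job is handed in, with the robot touching nothing.
It also fails if it takes over 51 s, if anything falls off the work surface, if the arm or the gripper's body presses on something with over 40 N, if the wrist force passes 120 N, or if a joint passes its speed limit or range.

## Robot

A 6-joint arm with a two-finger parallel gripper is mounted at the origin on the work surface. World frame = base frame: x ahead of the robot, y to its left, z up, the work surface at z = 0. Lengths are in m, angles in rad, forces in N, time in s.
With the tool pointing down it reaches from about 0.25 to 0.775 m from the base axis. Payload 4 kg.
Tool frame: the origin (TCP) lies on the centre line of the jaws, within the pads' length; the fingertips stand 22 mm ahead of it and the grasp point (between the pads) lies 3 mm ahead of it; z points along the fingers, y is the direction in which the jaws open and shut (so a half turn about z gives the same grasp; the last joint's range is limited). The gripper opens to 94 mm and grips with 3 to 60 N. Pads are 16 mm wide; open, the fingers measure 119 mm over their backs; the gripper's body (75 mm by 177 mm) begins 78 mm behind the grasp point.
Start: joints at [1.013, 0.087, 1.371, -0, 1.684, -0.103], TCP at [0.242, 0.494, 0.228] pointing down, gripper open.
Joint ranges: [-3.1, 3.1], [-0.76, 2.03], [0.27, 2.55], [-1.08, 4.22], [0.17, 2.65], [-2.57, 2.57]. Speed limits (rad/s): [2.79, 2.79, 3.14, 3.14, 3.14, 3.14].

## Interface

Orientations are given as [roll, pitch, yaw] about the fixed x, y, z axes, in that order (R = Rz(yaw) Ry(pitch) Rx(roll)).
In Python, from bench import robot gives the robot as it stands. The module is installed in compiled form; this text tells all that it offers.
- The arm moves only by the shell command python3 -m inch 'ROWS'. ROWS is JSON, a list of rows, each an object with "linear": the shift along the world's x, y, z scaled (see below), a list of three; "twist": the turn about the world's z scaled (see below); "gripper": the opening, from 0 (shut) to 1 (fully open). In form: [{"linear": [x, y, z], "twist": twist, "gripper": gripper}, ...]. A call has 1 to 10 rows; each row is the pose to reach, as a shift and turn from the pose commanded when the call began; what a row does not reach only later rows make up. The controller multiplies each number of a shift by 0.1 m and each number of a turn by 60 degrees. A row lasts 1/12 s, in which the tool goes at most 41.7 mm and 7.16 degrees, less where a joint would pass 70% of its speed; a pose out of reach is approached as far as the arm can. A call with a number of a shift or a turn outside -1 to 1 is refused whole. A call with a gripper value outside its range is refused whole. The fingers move at their own pace and stop on an object; the grip force is fixed at half the most. Time passes only in rows, so rows that repeat a pose let the fingers close. It gives the time, the measured TCP pose, the force and the opening at its end, in the units of the state.
- robot.get_obs(): the state, without advancing time (a new reading comes with each control period).
- robot.snapshot(name): name is "scene" or "side" or "wrist"; returns a dict with "image" (400x640x3 uint8, red, green, blue), "depth" (400x640 float32, m along the optical axis (not along the pixel's ray), 0 where there is no reading), "mtx" (3x3 intrinsics, pixels), "rvec" (rotation vector, rad) and "tvec" (3), from world to camera coordinates, as OpenCV has them; the wrist camera has in their place "hand_eye" (4x4, takes a point from camera to tool coordinates, whose origin is the TCP and whose axes are the flange's). Camera axes: x right, y down, z forward; pixel columns grow to the right and rows downward; lengths in m; the calibration is good to about 2 mm. A picture is of the moment at which its call begins: read the wrist's pose just before it.
- robot.close_job(): hands the job in, once; it reports no verdict.
The state is a dict: "time": time; "joint_positions": joint angles; "qvel": joint speeds; "joint_torque": joint torques, N m; "tool_pos": TCP position; "ee_rot": TCP orientation; "wrist_force": force on the tool from outside, world axes, zero at the start; "wrist_torque": the same for the moment, N m; "width": finger opening in m.
Only numpy, scipy, OpenCV 4.12 (cv2) and the standard library are available. Lean on these libraries where they do the work, as an engineer would, in place of code of your own. Each camera call takes 0.05 s, during which the arm holds its last target.

## Working session

There is one attempt and no reset: what is moved stays moved. The work goes in short steps, Python scripts to look and compute and a shell command to move; the robot and the scene stay as the last step left them, time stands still between calls to the robot, and variables do not carry over. Pictures are saved under pics/ and viewed, and the job is handed in when it is done.

```bash
mkdir -p pics
cat > h.py <<'E'
import numpy as np, cv2
from bench import robot
from scipy.spatial.transform import Rotation as R
def snap(n,f=None):
    o=robot.get_obs(); s=robot.snapshot(n)
    if f: cv2.imwrite('pics/'+f,s['image'][:,:,::-1])
    h,w=s['depth'].shape
    K=s['mtx'];v,u=np.mgrid[:h,:w];d=s['depth']
    P=np.stack([(u-K[0,2])/K[0,0]*d,(v-K[1,2])/K[1,1]*d,d],-1)
    if 'hand_eye' in s:
        T=s['hand_eye'];P=P@T[:3,:3].T+T[:3,3]
        W=R.from_euler('xyz',o['ee_rot']).as_matrix();P=P@W.T+np.array(o['tool_pos'])
    else:
        M=cv2.Rodrigues(np.array(s['rvec'],float))[0];P=(P-np.array(s['tvec']).ravel())@M
    P[d<=0]=np.nan
    return s['image'],P,o
E
python3 - <<'E'
from h import *
for n in('scene','side','wrist'):
    i,P,o=snap(n,n+'0.png')
print(o)
E
```

```text
{'time': 0.1, 'joint_positions': array([ 1.01286952e+00,  8.79120839e-02,  1.37208287e+00, -3.99645119e-06,
        1.68361169e+00, -1.03069643e-01]), 'qvel': array([ 0.00027284,  0.00021577, -0.00362227,  0.00149031, -0.00026574,
       -0.00014586]), 'joint_torque': array([ 2.15702756e-03, -3.41250730e+01, -3.03302050e+01,  7.19234068e-02,
        3.04017775e-02, -7.14100020e-05]), 'tool_pos': array([0.24138568, 0.49370088, 0.22641452]), 'ee_rot': array([-3.13958894e+00, -2.03262779e-04,  2.68673484e+00]), 'wrist_force': array([-0.55267663, -0.33360718,  0.56444969]), 'wrist_torque': array([ 0.01706476, -0.01280631, -0.03432356]), 'width': 0.09444248794222705}
```

View pics/scene0.png

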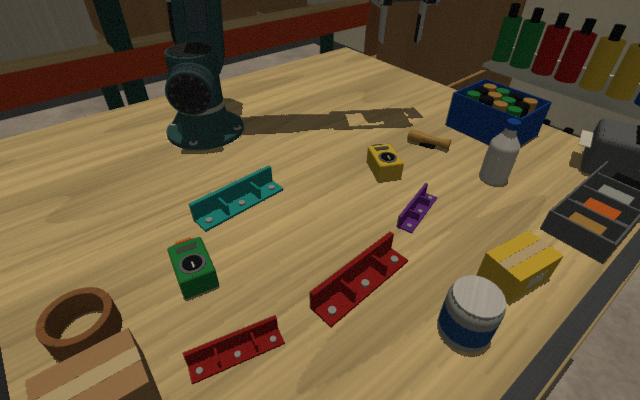

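View pics/side0.png

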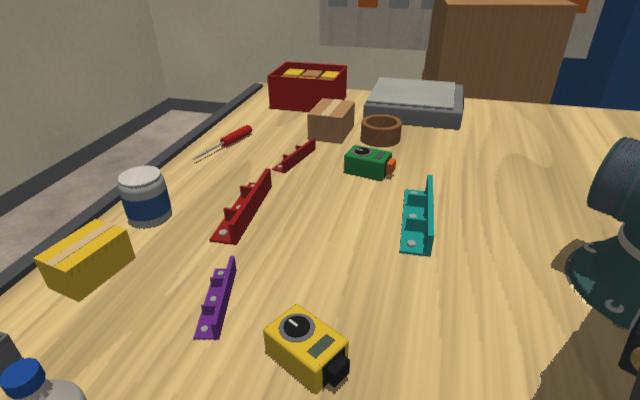

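View pics/wrist0.png

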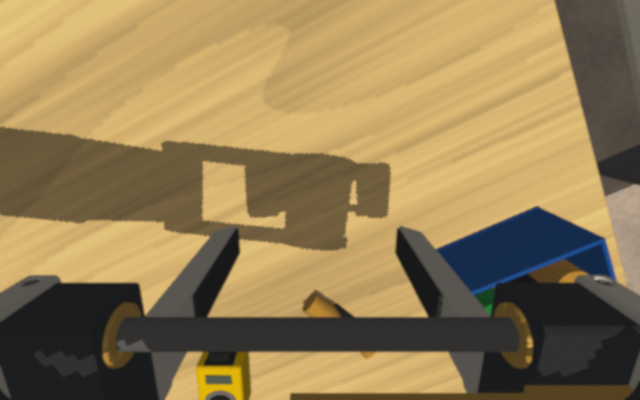

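The scene picture shows two red angles: a big one at (360,280) and a smaller one at (235,350). There is also a turquoise one at (237,197) and a purple one at (418,208). The stop is the larger red one at (360,280). The green timer is at (193,265) and the yellow one at (385,160). Next I'll confirm with a crop and measure.

Run:
```python
from h import *
for n in('scene','side'):
    i,P,o=snap(n)
    np.savez(n+'.npz',i=i,P=P)
    hsv=cv2.cvtColor(i,cv2.COLOR_RGB2HSV);H,S,V=[hsv[...,k].astype(int) for k in range(3)]
    ok=np.isfinite(P[...,2])&(P[...,2]>0.004)&(P[...,0]<0.9)&(P[...,0]>0.1)&(abs(P[...,1])<.7)&(P[...,2]<.1)
    for nm,m in dict(red=((H<6)|(H>174))&(S>150),green=(H>50)&(H<75)&(S>120),orange=(H>7)&(H<16)&(S>200),yellow=(H>20)&(H<30)&(S>190)).items():
        c,l,st,_=cv2.connectedComponentsWithStats((m&ok).astype(np.uint8))
        for k in range(1,c):
            if st[k,4]<60: continue
            p=P[l==k]; r=cv2.minAreaRect((p[:,:2]*1000).astype(np.float32))
            print(n,nm,st[k],'z',p[:,2].min().round(3),p[:,2].max().round(3),'rect',np.round(r[0]),np.round(r[1]),round(r[2],1))
            t=p[p[:,2]>p[:,2].max()-.005]; r=cv2.minAreaRect((t[:,:2]*1000).astype(np.float32))
            print('    top',len(t),np.round(r[0],1),np.round(r[1],1),round(r[2],1))
i=cv2.imread('pics/scene0.png')[210:390,150:430]
cv2.imwrite('pics/crop.png',cv2.resize(i,None,fx=2.8,fy=2.8))
```

```text
scene red [ 310  232   98   94 3327] z 0.004 0.045 rect [662. -31.] [ 50. 199.] 4.0
    top 531 [642.3 -31.5] [ 10.1 198.4] 3.8
scene red [ 183  316   95   53 1337] z 0.004 0.032 rect [ 637. -262.] [136.  34.] 76.3
    top 402 [ 624.7 -259.4] [136.4   7.5] 76.7
scene green [496  88  27  29 268] z 0.077 0.1 rect [524. 644.] [ 46. 148.] 44.7
    top 207 [521.7 641.2] [ 39.7 147.6] 44.7
scene green [467  91  15  10  97] z 0.084 0.1 rect [441. 602.] [36. 46.] 24.6
    top 67 [439.4 603.5] [35.3 42.1] 24.3
scene green [ 168  237   51   61 1376] z 0.004 0.048 rect [ 465. -246.] [58. 90.] 79.9
    top 746 [ 464.4 -246.3] [57.9 87.8] 79.9
scene orange [584 198  37  22 342] z 0.016 0.034 rect [850. 467.] [59. 42.] 0.2
    top 338 [849.8 467.3] [59.4 41.5] 0.2
scene yellow [367 145  36  35 615] z 0.004 0.048 rect [448. 248.] [58. 89.] 64.5
    top 200 [447.8 248.5] [56.5 88.9] 63.9
scene yellow [ 478  232   85   69 2295] z 0.004 0.062 rect [821. 190.] [111.  69.] 80.5
    top 1340 [820.7 190.3] [111.1  69. ] 80.5
side red [ 268   63   78   48 2190] z 0.004 0.1 rect [ 721. -626.] [200. 146.] 0.
[... 483 characters left out ...]
 -243.] [58. 87.] 78.7
    top 262 [ 464.  -242.2] [56.2 86.5] 80.5
side yellow [283  69  21   7  88] z 0.077 0.082 rect [ 782. -673.] [53. 49.] 85.9
    top 87 [ 782.3 -672.7] [52.6 49.4] 85.9
side yellow [322  71  16   7  77] z 0.078 0.082 rect [ 665. -673.] [40. 51.] 1.0
    top 77 [ 664.6 -673.4] [39.9 50.8] 1.0
side yellow [ 35 219  69  44 587] z 0.058 0.063 rect [842. 189.] [108.  24.] 80.5
    top 587 [842.3 188.6] [107.9  23.6] 80.5
side yellow [ 54 226  72  46 792] z 0.056 0.063 rect [799. 196.] [108.  26.] 80.8
    top 790 [799.  195.9] [108.2  26. ] 80.8
side yellow [ 265  305   83   68 1578] z 0.042 0.049 rect [447. 252.] [58. 87.] 63.6
    top 1520 [447.1 252.4] [57.8 86.9] 63.6
```

View pics/crop.png

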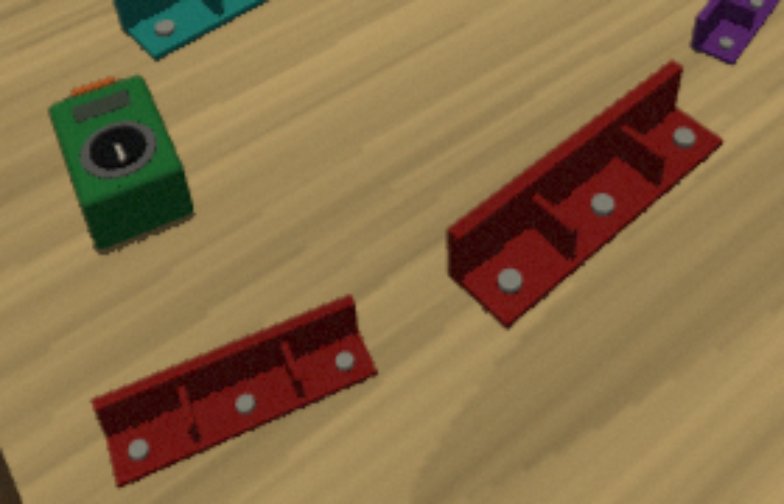

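The crop confirms the choice: the larger red angle at scene (360,280) measures 200x50x45 mm, against 136x33 mm for the small one, and its foot points away from the robot. The green timer with its orange button is at (193,265). Estimated poses:
- **Stop face:** about (0.6375, -0.031), yaw about 3.9°.
- **Timer:** centre about (0.464, -0.245), yaw about -10°.

Now I'll move over the timer.

```bash
python3 -m inch '[{"linear":[0.3,-1,0],"twist":0.27,"gripper":1},{"linear":[0.3,-1,0],"twist":0.27,"gripper":1},{"linear":[0.3,-1,0],"twist":0.27,"gripper":1}]'
python3 -m inch '[{"linear":[0.3,-1,0],"twist":0,"gripper":1},{"linear":[0.3,-1,0],"twist":0,"gripper":1},{"linear":[0.3,-1,0],"twist":0,"gripper":1}]'
python3 -m inch '[{"linear":[0.3,-1,0],"twist":0,"gripper":1},{"linear":[0.3,-1,0],"twist":0,"gripper":1},{"linear":[0.3,-1,0],"twist":0,"gripper":1}]'
```

```text
time: 0.5
tool_pos: [0.2719, 0.3917, 0.2271]
ee_rot: [-3.14, 0.0, 2.974]
wrist_force: [0.4, 0.5, 0.3]
width: 0.094
time: 0.75
tool_pos: [0.302, 0.2909, 0.2275]
ee_rot: [-3.14, 0.001, 2.968]
wrist_force: [-0.2, 0.3, -0.2]
width: 0.0938
time: 1.0
tool_pos: [0.332, 0.191, 0.2276]
ee_rot: [-3.14, 0.001, 2.967]
wrist_force: [0.8, 1.2, -0.3]
width: 0.0941
```

```bash
python3 -m inch '[{"linear":[0.3,-1,0],"twist":0,"gripper":1},{"linear":[0.3,-1,0],"twist":0,"gripper":1},{"linear":[0.3,-1,0],"twist":0,"gripper":1}]'
python3 -m inch '[{"linear":[0.3,-1,0],"twist":0,"gripper":1},{"linear":[0.3,-1,0],"twist":0,"gripper":1},{"linear":[0.3,-1,0],"twist":0,"gripper":1}]'
python3 -m inch '[{"linear":[0.3,-1,0],"twist":0,"gripper":1},{"linear":[0.3,-1,0],"twist":0,"gripper":1},{"linear":[0.3,-1,0],"twist":0,"gripper":1}]'
python3 -m inch '[{"linear":[0,-1,0],"twist":0,"gripper":1},{"linear":[0,-1,0],"twist":0,"gripper":1},{"linear":[0,-1,0],"twist":0,"gripper":1},{"linear":[0,-1,0],"twist":0,"gripper":1}]'
python3 - <<'E'
from h import *
i,P,o=snap('wrist','w1.png'); print(o['tool_pos'],o['ee_rot'])
np.savez('w1.npz',i=i,P=P)
hsv=cv2.cvtColor(i,cv2.COLOR_RGB2HSV);H,S,V=[hsv[...,k].astype(int) for k in range(3)]
for nm,m in dict(red=((H<6)|(H>174))&(S>150),green=(H>50)&(H<75)&(S>120),orange=(H>7)&(H<16)&(S>200)).items():
    c,l,st,_=cv2.connectedComponentsWithStats((m&np.isfinite(P[...,2])).astype(np.uint8))
    for k in range(1,c):
        if st[k,4]<60: continue
        p=P[l==k]; t=p[p[:,2]>p[:,2].max()-.006]; r=cv2.minAreaRect((t[:,:2]*1000).astype(np.float32))
        print(nm,st[k],p[:,2].max().round(4),'top',len(t),np.round(r[0],1),np.round(r[1],1),round(r[2],1),np.median(p,0).round(4))
E
```

```text
time: 1.25
tool_pos: [0.362, 0.0908, 0.2276]
ee_rot: [-3.14, 0.001, 2.967]
wrist_force: [-0.0, -0.4, 0.2]
width: 0.0941
time: 1.5
tool_pos: [0.392, -0.0094, 0.2275]
ee_rot: [-3.14, 0.001, 2.966]
wrist_force: [-0.1, 0.8, -0.5]
width: 0.094
time: 1.75
tool_pos: [0.422, -0.1096, 0.2272]
ee_rot: [-3.14, 0.0, 2.966]
wrist_force: [-0.2, 0.7, -0.3]
width: 0.0941
time: 2.08
tool_pos: [0.4211, -0.2093, 0.2268]
ee_rot: [-3.141, -0.001, 2.964]
wrist_force: [-0.6, 0.7, -0.2]
width: 0.0937
[ 0.42111253 -0.20927353  0.22681508] [-3.14090739e+00 -1.18267998e-03  2.96425353e+00]
red [482 300  11  13  80] 0.0262 top 10 [636.7 -19.9] [4.7 2.3] 86.5 [ 0.6363 -0.0177  0.0113]
green [ 264  177   52   80 2199] 0.0485 top 2091 [ 461.6 -246.4] [56.3 87.6] 79.7 [ 0.4495 -0.242   0.0456]
orange [278 166  25  15 317] 0.0399 top 271 [ 411.9 -236.6] [26.5 12.2] 80.1 [ 0.4103 -0.2365  0.0374]
```

View pics/w1.png

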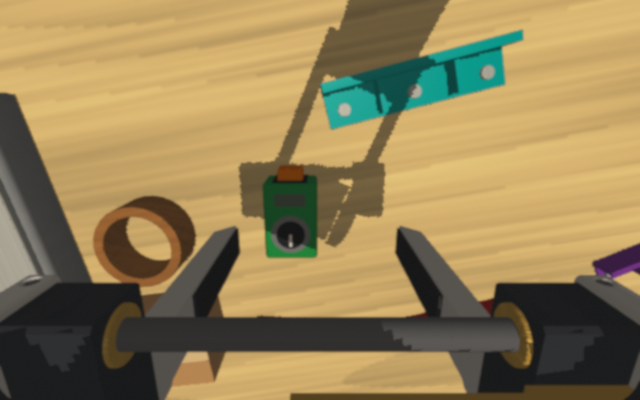

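The wrist view shows the green timer at (290,217) with the button at (290,173) towards the robot. Its measured centre of (0.4625, -0.246) and yaw of -10° agree with the scene camera. Next I'll check the neighbours' heights against the gripper body.

Run:
```python
from h import *
z=np.load('scene.npz')
P=z['P']; z2=np.load('side.npz')['P']
for n,Q in(('scene',P),('side',z2)):
  for xr,yr in (((.35,.6),(-.36,-.2)),((.3,.7),(-.55,-.36)),((.4,.7),(-.2,.1))):
    m=(Q[...,0]>xr[0])&(Q[...,0]<xr[1])&(Q[...,1]>yr[0])&(Q[...,1]<yr[1])&(Q[...,2]>.01)
    q=Q[m]; print(n,xr,yr,len(q),q.min(0).round(3) if len(q) else 0,q.max(0).round(3) if len(q) else 0)
# stop front face from side/scene cams: top plate fit
for n in('scene','side'):
    d=np.load(n+'.npz');Q=d['P'];i=d['i']
    hsv=cv2.cvtColor(i,cv2.COLOR_RGB2HSV).astype(int)
    m=((hsv[...,0]<6)|(hsv[...,0]>174))&(hsv[...,1]>150)&(Q[...,2]>.040)&(Q[...,2]<.05)&(abs(Q[...,1]+.03)<.12)&(Q[...,0]>.6)&(Q[...,0]<.7)
    q=Q[m];c=q[:,:2].mean(0);u=np.linalg.svd(q[:,:2]-c)[2]
    a=u[0]*np.sign(u[0,1]);nx=np.array([a[1],-a[0]]);s=(q[:,:2]-c)@nx;t=(q[:,:2]-c)@a
    print(n,c,'yaw',np.degrees(np.arctan2(nx[1],nx[0])),'s',np.percentile(s,[1,50,99]),'t',t.min(),t.max(), 'front mid',c+nx*np.percentile(s,1)+a*(t.min()+t.max())/2)
```

```text
scene (0.35, 0.6) (-0.36, -0.2) 1973 [ 0.404 -0.283  0.01 ] [ 0.513 -0.21   0.051]
scene (0.3, 0.7) (-0.55, -0.36) 9641 [ 0.413 -0.529  0.01 ] [ 0.642 -0.369  0.072]
scene (0.4, 0.7) (-0.2, 0.1) 1841 [ 0.63 -0.2   0.01] [0.684 0.069 0.045]
side (0.35, 0.6) (-0.36, -0.2) 1281 [ 0.405 -0.281  0.01 ] [ 0.513 -0.207  0.052]
side (0.3, 0.7) (-0.55, -0.36) 4291 [ 0.3  -0.55  0.01] [ 0.643 -0.367  0.073]
side (0.4, 0.7) (-0.2, 0.1) 1367 [ 0.631 -0.2    0.01 ] [0.684 0.07  0.047]
scene [ 0.64338059 -0.03953773] yaw 3.827671576145993 s [-5.10224427e-03  2.01556766e-05  4.28808801e-03] t -0.09108675894308998 0.10730960761619943 front mid [ 0.63774824 -0.031785  ]
side [ 0.64048791 -0.01403262] yaw 3.510606655274939 s [-0.00423756 -0.00050332  0.00634038] t -0.11502888217455369 0.08258220067424038 front mid [ 0.6372517  -0.03048499]
```

```bash
python3 -m inch '[{"linear":[0.21,-0.18,-0.5],"twist":0,"gripper":1},{"linear":[0.42,-0.36,-0.7],"twist":0,"gripper":1},{"linear":[0.42,-0.36,-1],"twist":0,"gripper":1},{"linear":[0.42,-0.36,-1],"twist":0,"gripper":1},{"linear":[0.42,-0.36,-1],"twist":0,"gripper":1}]'
python3 - <<'E'
from h import *
i,P,o=snap('wrist','w2.png'); print(o['tool_pos'],o['ee_rot'])
E
```

```text
time: 2.55
tool_pos: [0.4624, -0.2396, 0.1257]
ee_rot: [3.139, -0.005, 2.971]
wrist_force: [-0.4, 0.2, 0.5]
width: 0.0942
[ 0.4624018  -0.23961414  0.12565145] [ 3.13852232 -0.00545264  2.97101481]
```

View pics/w2.png

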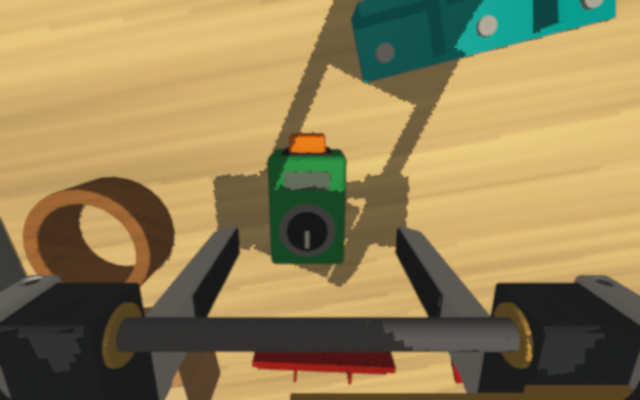

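The timer, at (307,205), sits between the fingers (centre line about 318), and everything nearby is below the gripper body. I'll descend and grip.

```bash
python3 -m inch '[{"linear":[0,0,-0.4],"twist":0,"gripper":1},{"linear":[0,0,-0.7],"twist":0,"gripper":1},{"linear":[0,0,-0.96],"twist":0,"gripper":1},{"linear":[0,0,-0.96],"twist":0,"gripper":1},{"linear":[0,0,-0.96],"twist":0,"gripper":1}]'
python3 -m inch '[{"linear":[0,0,0],"twist":0,"gripper":0.2},{"linear":[0,0,0],"twist":0,"gripper":0.2},{"linear":[0,0,0],"twist":0,"gripper":0.2},{"linear":[0,0,0],"twist":0,"gripper":0.2},{"linear":[0,0,0],"twist":0,"gripper":0.2},{"linear":[0,0,0],"twist":0,"gripper":0.2},{"linear":[0,0,0],"twist":0,"gripper":0.2},{"linear":[0,0,0],"twist":0,"gripper":0.2}]'
```

```text
time: 3.02
tool_pos: [0.4641, -0.2415, 0.0333]
ee_rot: [-3.141, 0.001, 2.97]
wrist_force: [-0.3, -0.9, 0.1]
width: 0.0939
time: 3.68
tool_pos: [0.4644, -0.2435, 0.0331]
ee_rot: [-3.139, 0.003, 2.969]
wrist_force: [-1.3, -3.4, 5.9]
width: 0.0596
```

```bash
python3 -m inch '[{"linear":[0,0,0.2],"twist":0,"gripper":0.2},{"linear":[0,0,0.5],"twist":0,"gripper":0.2},{"linear":[0.1,0.3,0.6],"twist":0.1,"gripper":0.2},{"linear":[0.3,0.6,0.6],"twist":0.227,"gripper":0.2},{"linear":[0.5,0.9,0.6],"twist":0.227,"gripper":0.2},{"linear":[0.6,1,0.6],"twist":0.227,"gripper":0.2},{"linear":[0.6,1,0.6],"twist":0.227,"gripper":0.2}]'
python3 -m inch '[{"linear":[0.3,0.4,0],"twist":0,"gripper":0.2},{"linear":[0.5,0.7,0],"twist":0,"gripper":0.2},{"linear":[0.58,1,0],"twist":0,"gripper":0.2},{"linear":[0.58,1.0,0],"twist":0,"gripper":0.2},{"linear":[0.58,1.0,0],"twist":0,"gripper":0.2},{"linear":[0.58,1.0,0],"twist":0,"gripper":0.2}]'
cat > look.py <<'E'
from h import *
import sys
tag=sys.argv[1]
for n in('scene','side'):
    i,P,o=snap(n); 
    np.savez('%s_%s.npz'%(n,tag),i=i,P=P)
    c=i[180:340,240:470] if n=='scene' else i[110:280,170:410]
    cv2.imwrite(f'pics/{n}_{tag}.png',cv2.resize(c[:,:,::-1],None,fx=3.2,fy=3.2))
    hsv=cv2.cvtColor(i,cv2.COLOR_RGB2HSV).astype(int);H,S=hsv[...,0],hsv[...,1]
    W=(abs(P[...,1]+.03)<.12)&(P[...,0]>.45)&(P[...,0]<.7)
    g=P[W&(H>50)&(H<75)&(S>120)]
    zt=np.percentile(g[:,2],98); t=g[g[:,2]>zt-.008]
    r=cv2.minAreaRect((t[:,:2]*1000).astype(np.float32))
    print(n,'green z',g[:,2].min().round(4),zt.round(4),'top rect',np.round(r[0],1),np.round(r[1],1),round(r[2],1))
    y=np.radians(3.7);nx=np.array([np.cos(y),np.sin(y)])
    s=(t[:,:2]-[.6375,-.031])@nx; print('  s range (0=face)',np.percentile(s,[0,1,50,99,100]).round(4))
    b=P[W&(H>6)&(H<17)&(S>200)&(P[...,2]>.01)&(P[...,2]<.15)]
    if len(b): s=(b[:,:2]-[.6375,-.031])@nx; tt=(b[:,:2]-[.6375,-.031])@np.array([-nx[1],nx[0]]);print('  button n',len(b),'s',np.percentile(s,[1,50,99]).round(4),'t',tt.min().round(4),tt.max().round(4),'z',b[:,2].min().round(3),b[:,2].max().round(3))
print(o['tool_pos'],o['ee_rot'],o['wrist_force'],o['width'])
E
python3 look.py a
```

```text
time: 4.27
tool_pos: [0.5242, -0.1384, 0.0898]
ee_rot: [3.138, -0.002, -3.072]
wrist_force: [-1.0, 0.5, -2.3]
width: 0.0596
time: 4.77
tool_pos: [0.5804, -0.0427, 0.0901]
ee_rot: [-3.141, -0.003, -3.076]
wrist_force: [0.0, -0.6, -2.6]
width: 0.0597
scene green z 0.0567 0.2565 top rect [551.2 -45.5] [103.4 130.5] 78.9
  s range (0=face) [-0.1624 -0.1447 -0.0329 -0.0148 -0.0128]
  button n 5 s [0.0005 0.0025 0.008 ] t -0.1006 0.0378 z 0.022 0.043
side green z 0.0591 0.1049 top rect [579.1 -40.1] [85.9 57.6] 3.8
  s range (0=face) [-0.1018 -0.1014 -0.0734 -0.0164 -0.0159]
  button n 65 s [-0.1153 -0.1097 -0.1038] t -0.0199 0.0078 z 0.072 0.097
[ 0.58044742 -0.0430891   0.09040621] [-3.14153671e+00 -2.67383162e-03 -3.07724732e+00] [ 0.52778098  0.42227807 -3.03722256] 0.05995481905296791
```

View pics/side_a.png

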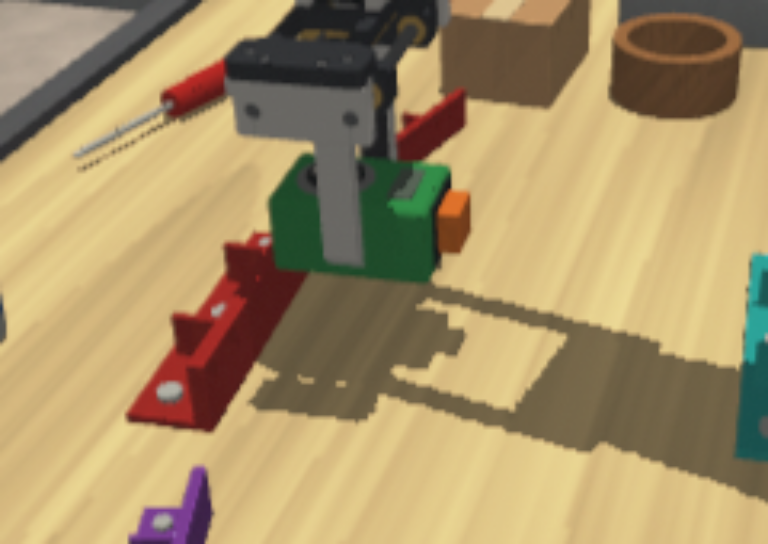

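View pics/scene_a.png

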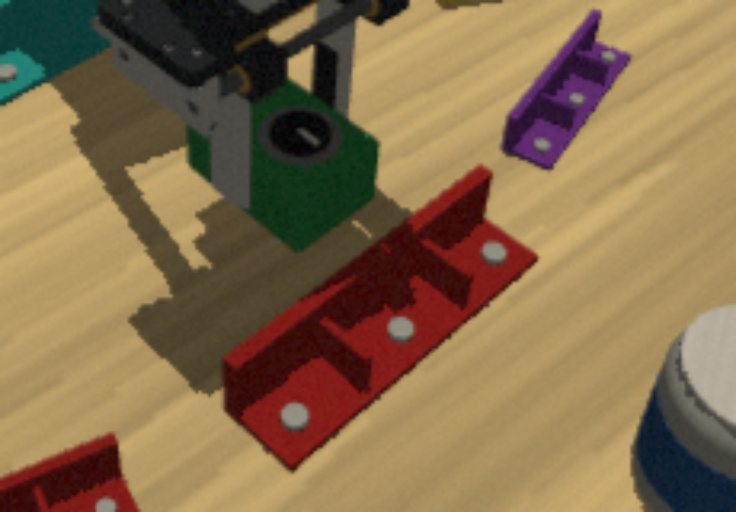

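The side view shows the timer held level above the bench, square to the stop and about 15 mm in front of it. The button, at (453,220) in the crop, is out. I'll lower it to just about touching.

```bash
python3 -m inch '[{"linear":[0,0,-0.25],"twist":0,"gripper":0.2},{"linear":[0,0,-0.45],"twist":0,"gripper":0.2},{"linear":[0,0,-0.53],"twist":0,"gripper":0.2},{"linear":[0,0,-0.57],"twist":0,"gripper":0.2},{"linear":[0,0,-0.57],"twist":0,"gripper":0.2},{"linear":[0,0,-0.57],"twist":0,"gripper":0.2}]'
python3 look.py b
python3 -m inch '[{"linear":[0.04,0,0],"twist":0,"gripper":0.2},{"linear":[0.08,0.005,0],"twist":0,"gripper":0.2},{"linear":[0.1,0.007,0],"twist":0,"gripper":0.2},{"linear":[0.1,0.007,0],"twist":0,"gripper":0.2},{"linear":[0.1,0.007,0],"twist":0,"gripper":0.2}]'
```

```text
time: 5.37
tool_pos: [0.5824, -0.0426, 0.0355]
ee_rot: [-3.141, 0.002, -3.077]
wrist_force: [0.4, 0.5, -3.0]
width: 0.0599
scene green z 0.0043 0.2049 top rect [603.2 -56.5] [104.9  21.9] 59.7
  s range (0=face) [-0.0624 -0.0623 -0.0251 -0.0159 -0.0156]
  button n 9 s [-0.0443 -0.0005  0.0242] t -0.0586 0.0259 z 0.017 0.123
side green z 0.0052 0.0503 top rect [581.6 -39.4] [86.7 58.2] 2.9
  s range (0=face) [-0.0999 -0.0993 -0.0714 -0.0133 -0.0127]
  button n 62 s [-0.1133 -0.108  -0.1014] t -0.0179 0.0078 z 0.021 0.043
[ 0.58261872 -0.04242759  0.03575423] [-3.14109235e+00  2.71014052e-03 -3.07649562e+00] [ 0.36529609  0.78340668 -3.1605767 ] 0.059941755593374196
time: 5.88
tool_pos: [0.5919, -0.0411, 0.0345]
ee_rot: [3.142, 0.0, -3.076]
wrist_force: [0.7, 0.4, -3.6]
width: 0.0601
```

```bash
python3 -m inch '[{"linear":[0.01,0,-0.01],"twist":0,"gripper":0.2},{"linear":[0.01,0,-0.02],"twist":0,"gripper":0.2},{"linear":[0.01,0,-0.02],"twist":0,"gripper":0.2}]'
python3 -m inch '[{"linear":[0.01,0,0],"twist":0,"gripper":0.2},{"linear":[0.02,0.001,0],"twist":0,"gripper":0.2},{"linear":[0.02,0.001,0],"twist":0,"gripper":0.2}]'
```

```text
time: 6.13
tool_pos: [0.5926, -0.0411, 0.0331]
ee_rot: [-3.142, -0.0, -3.076]
wrist_force: [-2.6, 0.3, 0.4]
width: 0.0601
time: 6.38
tool_pos: [0.5926, -0.0412, 0.0331]
ee_rot: [3.141, -0.005, -3.076]
wrist_force: [-8.6, 0.0, 4.9]
width: 0.0599
```

```bash
python3 -m inch '[{"linear":[0.01,0.001,0],"twist":0,"gripper":0.2},{"linear":[0.02,0.001,0],"twist":0,"gripper":0.2},{"linear":[0.02,0.001,0],"twist":0,"gripper":0.2}]'
python3 look.py c
```

```text
time: 6.63
tool_pos: [0.593, -0.0412, 0.033]
ee_rot: [3.141, -0.009, -3.076]
wrist_force: [-12.3, -0.3, 7.8]
width: 0.06
scene green z 0.0037 0.2053 top rect [604.2 -61.5] [99.6 35.6] 60.1
  s range (0=face) [-0.0776 -0.07   -0.0202 -0.006  -0.006 ]
  button n 6 s [-0.0194  0.0007  0.009 ] t -0.0917 0.011 z 0.014 0.047
side green z 0.0019 0.0476 top rect [591.5 -38.2] [86.3 58.1] 3.4
  s range (0=face) [-0.0894 -0.0889 -0.062  -0.0035 -0.0031]
  button n 59 s [-0.103  -0.0981 -0.0916] t -0.0171 0.0088 z 0.019 0.04
[ 0.59294775 -0.04118897  0.033002  ] [ 3.1412473  -0.00865389 -3.07577273] [-13.08939789  -0.64554004   8.5342203 ] 0.059886522119928134
```

View pics/side_c.png

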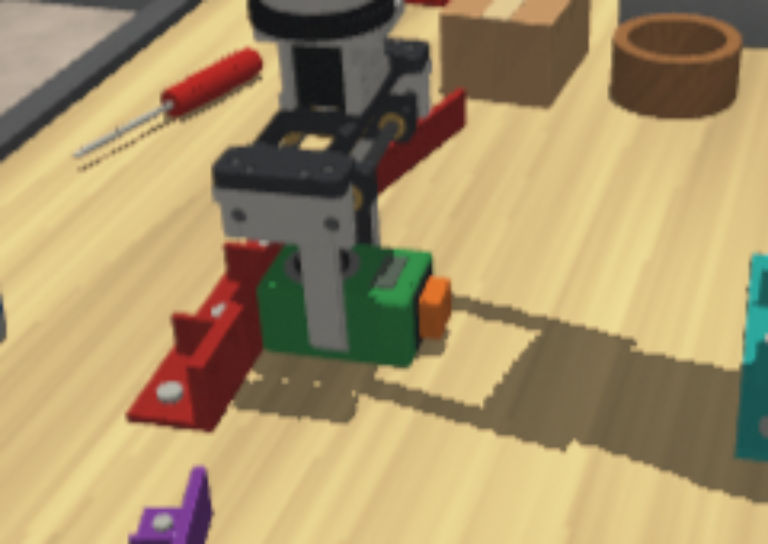

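View pics/scene_c.png

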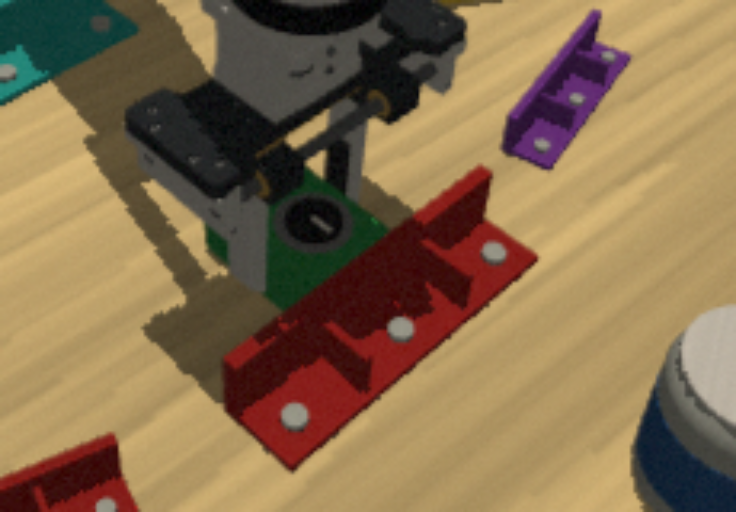

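The side view shows the timer flat with its back against the red plate. Contact force is about 13 N and the tool stopped advancing, and the button is still out. I'll release, rise, move back, close and come down behind the button.

```bash
python3 -m inch '[{"linear":[-0.01,0,0],"twist":0,"gripper":1},{"linear":[-0.01,0,0],"twist":0,"gripper":1},{"linear":[-0.01,0,0],"twist":0,"gripper":1},{"linear":[-0.01,0,0],"twist":0,"gripper":1},{"linear":[-0.01,0,0],"twist":0,"gripper":1},{"linear":[-0.01,0,0.1],"twist":0,"gripper":1},{"linear":[-0.01,0,0.4],"twist":0,"gripper":1},{"linear":[-0.01,0,0.7],"twist":0,"gripper":1},{"linear":[-0.01,0,0.7],"twist":0,"gripper":1}]'
python3 -m inch '[{"linear":[-0.3,-0.02,0],"twist":0,"gripper":0},{"linear":[-0.6,-0.04,0],"twist":0,"gripper":0},{"linear":[-0.88,-0.04,0],"twist":0,"gripper":0},{"linear":[-0.88,-0.04,0],"twist":0,"gripper":0},{"linear":[-0.88,-0.04,0],"twist":0,"gripper":0},{"linear":[-0.88,-0.04,0],"twist":0,"gripper":0},{"linear":[-0.88,-0.04,0],"twist":0,"gripper":0},{"linear":[-0.88,-0.04,0],"twist":0,"gripper":0}]'
python3 look.py d
```

```text
time: 7.48
tool_pos: [0.5999, -0.0416, 0.1106]
ee_rot: [-3.139, 0.013, -3.076]
wrist_force: [0.9, -0.4, 1.4]
width: 0.0939
time: 8.15
tool_pos: [0.5089, -0.0451, 0.1029]
ee_rot: [-3.141, 0.001, -3.076]
wrist_force: [-0.1, -0.7, 0.7]
width: 0.0443
scene green z 0.0023 0.2708 top rect [524.1 -60.4] [89.5 34.1] 71.4
  s range (0=face) [-0.1392 -0.1389 -0.1011 -0.093  -0.093 ]
  button n 36 s [-0.1178 -0.0987  0.038 ] t -0.0427 0.0377 z 0.014 0.138
side green z 0.0025 0.0476 top rect [591.6 -39.2] [87.6 60.6] 3.2
  s range (0=face) [-0.0903 -0.0893 -0.0557 -0.0032 -0.0026]
  button n 2 s [-0.1028 -0.1021 -0.1013] t -0.0093 0.0063 z 0.023 0.039
[ 0.50867181 -0.04509343  0.10268818] [-3.14150641e+00  6.41884851e-04 -3.07575505e+00] [-0.87590535 -0.22989835  0.96656548] 0.04020468474653349
```

View pics/scene_d.png

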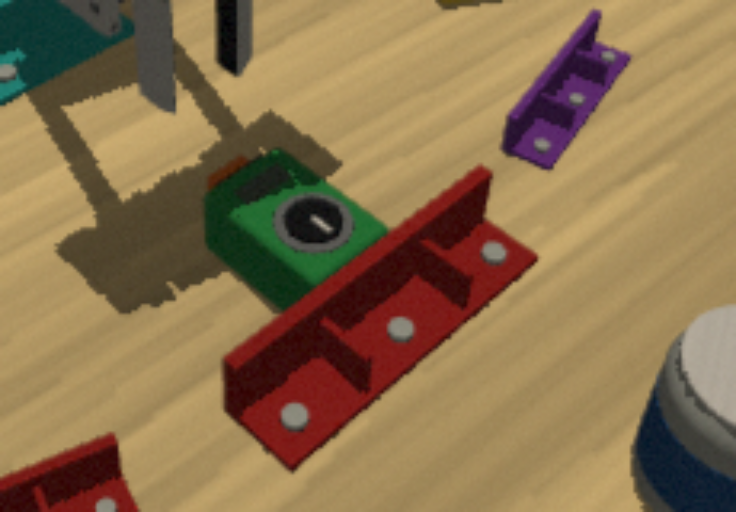

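The scene view shows the timer flush against the stop, with the button at crop (225,170). The fingers are clear behind it and still closing. I'll finish closing and descend.

```bash
python3 -m inch '[{"linear":[0,0,0],"twist":0,"gripper":0},{"linear":[0,0,0],"twist":0,"gripper":0},{"linear":[0,0,0],"twist":0,"gripper":0},{"linear":[0,0,0],"twist":0,"gripper":0},{"linear":[0,0,-0.3],"twist":0,"gripper":0},{"linear":[0,0,-0.55],"twist":0,"gripper":0},{"linear":[0,0,-0.68],"twist":0,"gripper":0},{"linear":[0,0,-0.68],"twist":0,"gripper":0},{"linear":[0,0,-0.68],"twist":0,"gripper":0},{"linear":[0,0,-0.68],"twist":0,"gripper":0}]'
python3 look.py e
```

```text
time: 9.08
tool_pos: [0.5085, -0.0452, 0.0357]
ee_rot: [-3.141, 0.002, -3.076]
wrist_force: [0.6, -0.5, 0.2]
width: 0.0009
scene green z 0.0038 0.2079 top rect [513.7 -56.9] [103.4  56.8] 72.3
  s range (0=face) [-0.1705 -0.1618 -0.1092 -0.09   -0.0897]
  button n 36 s [-0.1027 -0.0987  0.0305] t -0.1001 0.0374 z 0.014 0.042
side green z 0.003 0.0477 top rect [591.9 -37.9] [87.1 58.1] 2.7
  s range (0=face) [-0.0897 -0.089  -0.055  -0.0034 -0.002 ]
  button n 7 s [-0.1015 -0.0968 -0.0925] t -0.0144 0.0075 z 0.021 0.04
[ 0.50885648 -0.0452238   0.03616335] [-3.14087618e+00  2.93174523e-03 -3.07585615e+00] [ 0.27774937 -0.55624478 -0.05126173] 0.0005619060626041114
```

View pics/side_e.png

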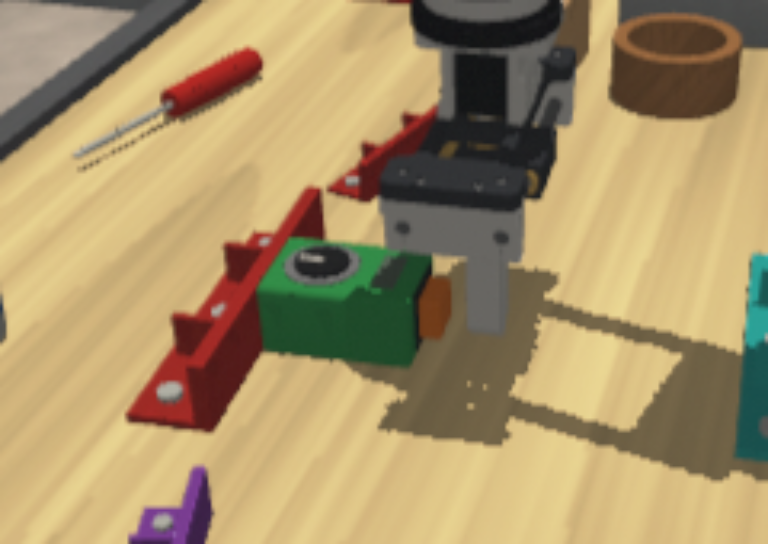

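The closed fingers, at crop (487,290), stand behind the button at (434,307), in line and at its height. I'll approach in small steps.

```bash
python3 -m inch '[{"linear":[0.05,0.003,0],"twist":0,"gripper":0},{"linear":[0.1,0.006,0],"twist":0,"gripper":0},{"linear":[0.14,0.009,0],"twist":0,"gripper":0},{"linear":[0.14,0.009,0],"twist":0,"gripper":0},{"linear":[0.14,0.009,0],"twist":0,"gripper":0}]'
python3 -m inch '[{"linear":[0.01,0,0],"twist":0,"gripper":0},{"linear":[0.02,0.001,0],"twist":0,"gripper":0},{"linear":[0.02,0.001,0],"twist":0,"gripper":0}]'
python3 -m inch '[{"linear":[0.01,0,0],"twist":0,"gripper":0},{"linear":[0.02,0.001,0],"twist":0,"gripper":0},{"linear":[0.02,0.001,0],"twist":0,"gripper":0}]'
python3 -m inch '[{"linear":[0.01,0,0],"twist":0,"gripper":0},{"linear":[0.02,0.001,0],"twist":0,"gripper":0},{"linear":[0.02,0.001,0],"twist":0,"gripper":0}]'
```

```text
time: 9.6
tool_pos: [0.522, -0.0441, 0.0346]
ee_rot: [3.142, 0.0, -3.076]
wrist_force: [-0.4, 0.7, -0.3]
width: 0.0004
time: 9.85
tool_pos: [0.5237, -0.044, 0.0344]
ee_rot: [3.141, -0.0, -3.076]
wrist_force: [0.1, -0.8, 1.1]
width: 0.0002
time: 10.1
tool_pos: [0.5247, -0.0439, 0.0344]
ee_rot: [3.141, -0.002, -3.076]
wrist_force: [-4.1, -0.1, 2.9]
width: 0.0007
time: 10.35
tool_pos: [0.5274, -0.0437, 0.0344]
ee_rot: [3.141, -0.001, -3.076]
wrist_force: [-3.6, 0.0, 2.3]
width: 0.0002
```

```bash
python3 -m inch '[{"linear":[0.01,0,0],"twist":0,"gripper":0},{"linear":[0.02,0.001,0],"twist":0,"gripper":0},{"linear":[0.02,0.001,0],"twist":0,"gripper":0}]'
python3 -m inch '[{"linear":[0.01,0,0],"twist":0,"gripper":0},{"linear":[0.02,0.001,0],"twist":0,"gripper":0},{"linear":[0.02,0.001,0],"twist":0,"gripper":0}]'
python3 -m inch '[{"linear":[0.01,0,0],"twist":0,"gripper":0},{"linear":[0.02,0.001,0],"twist":0,"gripper":0},{"linear":[0.02,0.001,0],"twist":0,"gripper":0}]'
python3 -m inch '[{"linear":[0.01,0,0],"twist":0,"gripper":0},{"linear":[0.02,0.001,0],"twist":0,"gripper":0},{"linear":[0.02,0.001,0],"twist":0,"gripper":0}]'
```

```text
time: 10.6
tool_pos: [0.5297, -0.0436, 0.0344]
ee_rot: [3.141, -0.0, -3.076]
wrist_force: [-4.2, 0.1, 2.0]
width: 0.0006
time: 10.85
tool_pos: [0.5317, -0.0435, 0.0344]
ee_rot: [3.141, -0.0, -3.076]
wrist_force: [-4.4, 1.1, 0.6]
width: 0.0005
time: 11.1
tool_pos: [0.5318, -0.0434, 0.0344]
ee_rot: [3.141, -0.005, -3.076]
wrist_force: [-9.2, 0.7, 5.5]
width: 0.0005
time: 11.35
tool_pos: [0.5319, -0.0435, 0.0344]
ee_rot: [3.141, -0.009, -3.076]
wrist_force: [-14.0, -0.7, 10.3]
width: 0.0006
```

The button hit its hard stop after about 8 mm of travel at about 4 N, and the force then rose to 14 N with no more motion. I'll give it one more small press, then back off and look.

```bash
python3 -m inch '[{"linear":[0.01,0,0],"twist":0,"gripper":0},{"linear":[0.02,0.001,0],"twist":0,"gripper":0},{"linear":[0.02,0.001,0],"twist":0,"gripper":0}]'
python3 -m inch '[{"linear":[-0.05,-0.003,0],"twist":0,"gripper":0},{"linear":[-0.2,-0.012,0],"twist":0,"gripper":0},{"linear":[-0.5,-0.03,0.2],"twist":0,"gripper":0},{"linear":[-0.8,-0.05,0.6],"twist":0,"gripper":0},{"linear":[-1,-0.06,1],"twist":0,"gripper":0},{"linear":[-1,-0.06,1],"twist":0,"gripper":0},{"linear":[-1,-0.06,1],"twist":0,"gripper":0}]'
python3 -m inch '[{"linear":[-0.4,0,0.5],"twist":0,"gripper":0},{"linear":[-0.8,0,1],"twist":0,"gripper":0},{"linear":[-0.8,0,1],"twist":0,"gripper":0},{"linear":[-0.8,0,1],"twist":0,"gripper":0},{"linear":[-0.8,0,1],"twist":0,"gripper":0}]'
python3 look.py f
python3 - <<'E'
from h import *
P=np.load('side_f.npz')['P'];i=np.load('side_f.npz')['i'];j=np.load('side.npz')
hsv=cv2.cvtColor(i,cv2.COLOR_RGB2HSV).astype(int)
for k,Q in((i,P),(j['i'],j['P'])):
    h=cv2.cvtColor(k,cv2.COLOR_RGB2HSV).astype(int)
    m=(h[...,0]>20)&(h[...,0]<30)&(h[...,1]>190)&(Q[...,2]>.04)&(Q[...,0]<.55)&(Q[...,1]>.1)
    print('yellow',np.round(cv2.minAreaRect((Q[m][:,:2]*1000).astype(np.float32))[0],1))
E
```

```text
time: 11.6
tool_pos: [0.532, -0.0435, 0.0344]
ee_rot: [3.141, -0.014, -3.076]
wrist_force: [-18.2, -0.5, 13.2]
width: 0.0001
time: 12.18
tool_pos: [0.4405, -0.0502, 0.1392]
ee_rot: [-3.138, 0.012, -3.077]
wrist_force: [0.4, 0.7, 0.9]
width: 0.0008
time: 12.6
tool_pos: [0.3592, -0.0498, 0.236]
ee_rot: [-3.14, 0.006, -3.076]
wrist_force: [-0.3, -0.1, -0.6]
width: 0.0005
scene green z 0.0024 0.0465 top rect [593.1 -41. ] [88.3 58.7] 4.2
  s range (0=face) [-0.0891 -0.0875 -0.0493 -0.0018 -0.0009]
  button n 19 s [-0.001   0.0087  0.041 ] t -0.1006 0.0542 z 0.011 0.044
side green z 0.0021 0.0475 top rect [591.9 -37.7] [87.5 57. ] 3.8
  s range (0=face) [-0.0898 -0.089  -0.0555 -0.0033 -0.0022]
  button n 22 s [-0.0952 -0.0937 -0.0912] t -0.0179 0.007 z 0.031 0.04
[ 0.35874116 -0.04953     0.23394326] [-3.14127975e+00  1.96137190e-03 -3.07625040e+00] [ 0.09307158  0.67014098 -0.64705255] 0.0005883246105370112
yellow [447.2 252.2]
yellow [447.1 252.4]
```

View pics/side_f.png

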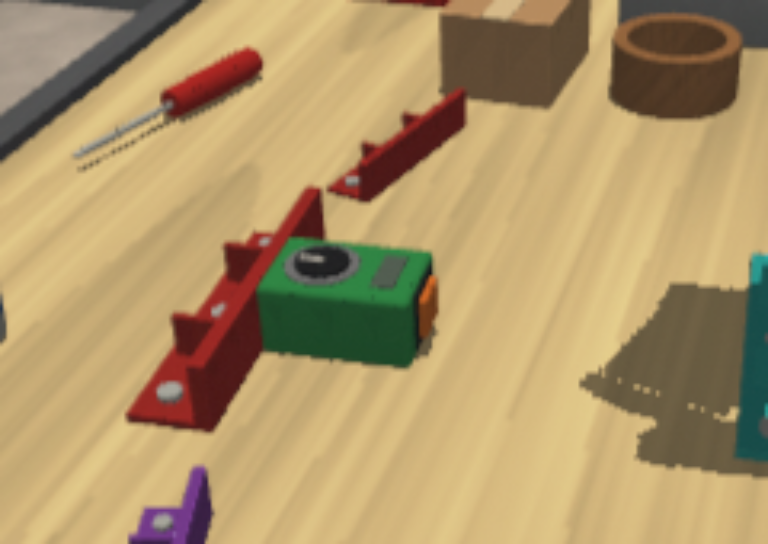

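View pics/scene_f.png

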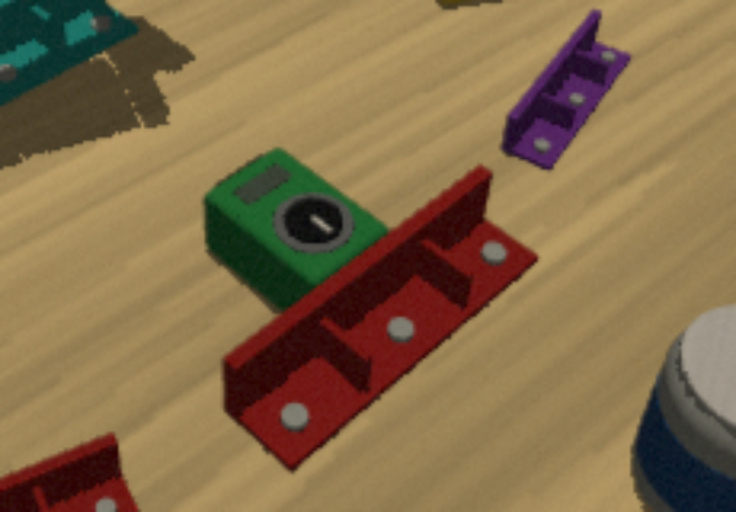

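Both views show the timer flat and flush against the stop. The button stands only about 6 mm proud (face at s = -0.095, 8 mm further in than before). The yellow timer hasn't moved and the arm is clear, so I'm handing in the job.

```bash
python3 -c "
from bench import robot
print(robot.close_job())"
```

```text
the job is handed in; nothing more can be done
None
```

The green timer is lying flat with its plain back against the larger red stop, and its orange button is fully in. I gripped it by the sides, set it down in front of the stop and pressed it against the face with about 13 N. Then I let go and pushed the button with the closed fingers. I handed the job in after about 13 s of the 51 s allowed.

Last checks:
- **Button:** it moved about 8 mm at about 4 N, then met a hard stop while the force rose to 18 N. In the side picture its face is 8 mm further in than before.
- **Timer against the stop:** it is square to the face to within about 0.5°. The cameras put the back edge of its top 1–3 mm short of the face. I take that as measuring error, because they also read the timer 2–3 mm shorter than it is and the contact force was clear. No gap shows in the pictures.
- **Yellow timer:** its measured position changed by no more than 0.2 mm, so it was not moved.
- **Failed checks:** none. The scene camera could not see the button after the push, and its timer readings were unusable while the arm was in view, so the button check rests on the side camera and the force readings.

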